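# Reassemble the spice mill's spindle stack

### The job

Put the hand spice mill back together: thread the plain spacer sleeve, then the flat washer, then the flanged drive bushing (flange down) onto the upright square spindle, each fully home on the one below before the next goes on. The bushing's square hole only fits when it lines up with the square spindle, which may stand turned any way, so rest it lightly on top, turn it by feel until it drops over, and lower it all the way; never lean hard on the mill. Leave the stack upright and let go, and leave the pepper jar, mug and jigger standing where they are.

Things in the scene. Friction and masses are not known exactly. Their poses are not given: they have to be found in the camera images.
- mill: foot of the spice mill, fixed to the counter (z = 0): round turned wood, 100 mm across, with a 60 mm steel seat plate on top (40 mm high in all). Origin at the centre of its underside, z up. A square steel spindle stands in its centre; the mill's yaw does not tell how that is turned. To its left a tall cupboard's side panel runs from about x 0.22, y 0.25 to x 0.88, y 0.43
- spindle_seat (a point): point on the spindle's axis at the top of the seat plate, 40 mm above the mill's origin; z up. The spindle is 14 x 14 mm (19.8 mm over corners); its full square ends 52.5 mm above the seat plate, its corners chamfered 1.5 mm above that. It turns only stiffly about the vertical (0.25 N m) and starts turned by an unmeasured angle
- spacer: plain steel sleeve on the cooktop (8 mm above the counter), standing upright: 32 mm outside, 26 mm high, round 22 mm bore right through; 70 g. Origin at the centre of its underside, z along the bore
- washer: flat thick steel washer lying flat on the cooktop (8 mm above the counter): 40 mm outside, 8 mm thick, round 22 mm bore; 60 g. Origin at the centre of its underside, z along the bore
- bushing: steel drive bushing on the cooktop (8 mm above the counter), flange down: block 32 x 32 mm, 24 mm high, with a square 16.5 x 16.5 mm through hole parallel to it; round its foot a flange 48 mm across, 6 mm thick; about 140 g. Origin at the centre of its underside, z along the hole, x and y square to the flats. Home, its underside is 34 mm above the seat plate
- pepper_jar: glass jar with a red lid, 89 mm across, 166 mm high, standing behind the work, a bystander. Origin at the centre of its underside
- mug: plain red mug, 82 mm across, 90 mm high, handle to its -y side, a bystander. Origin at the middle of its underside
- jigger: copper double-cone jigger, 46 mm across, 84 mm high, standing on end, a bystander. Origin at the centre of its underside
- spindle_nose (a point): top end of the spindle, on its axis, 64 mm above the seat plate: a round pilot nose 13.5 mm across, standing 11.5 mm above the full square, its last 3 mm a cone. Only the corners of the square stand out beyond it. This point does not turn with the spindle
Not all that is in view belongs to the job. What is shaped like the spacer but yellow is not meant.

How it is judged:
By the outcome, as a careful person would: the job done as asked, in the order asked, and still so for the second after the job is handed in, with the robot touching nothing.
It also fails if it takes over 72 s, if anything falls off the work surface, if the arm or the gripper's body presses on something with over 40 N, if the wrist force passes 120 N, or if a joint passes its speed limit or range.

### The arm

A 6-joint arm with a two-finger parallel gripper is mounted at the origin on a cart in front of the work surface, level with it; the furniture and walls round the work are solid. World frame = base frame: x ahead of the robot, y to its left, z up, the work surface at z = 0. Lengths are in m, angles in rad, forces in N, time in s.
With the tool pointing down it reaches from about 0.225 to 0.725 m from the base axis. Payload 3.1 kg.
Tool frame: the origin (TCP) lies midway between the tips of the shut fingers; the grasp point (between the pads) lies 19 mm behind it (arm.tcp_to_grasp is the distance from the TCP to the grasp point, in m); z points along the fingers, y is the line along which they close (so a half turn about z gives the same grasp; the last joint's range is limited). The gripper opens to 85 mm and grips with 20 to 120 N. Pads are 22 mm wide; open, the fingers measure 114 mm over their backs; the gripper's body (76 mm by 85 mm) begins 54 mm behind the grasp point. The pads swing forward as they close: fully open they stand 13 mm farther back than shut.
Start: joints at [-1.462, 0.048, 0.099, 1.622, 0, 1.443], TCP at [0.123, -0.51, 0.231] pointing down, gripper open.
Joint ranges: [-2.91, 2.91], [-0.99, 1.94], [-1.21, 1.42], [-2.12, 2.29], [-1.49, 1.47], [-3.14, 3.14]. Speed limits (rad/s): [2.79, 2.79, 3.14, 3.14, 3.14, 3.14].

### API

Orientations are given as a unit quaternion [w, x, y, z].
In Python, from bench import arm gives the robot as it stands. Calls block until the motion is done:
- arm.movep(position, orientation): joint-space move of the TCP to a pose.
- arm.line_to(position, v=0.15, orientation=None, contact_N=None): straight line of the TCP; orientation=None keeps the orientation; v is the mean speed in m/s. With contact_N (N) it stops when the force on the tool has changed by that much, and returns True; else False.
- arm.set_joints(angles): joint-space move.
- arm.set_gripper(opening): finger opening in m; the grip force is fixed at half the most; returns when the fingers have stopped.
- arm.pause(seconds).
- arm.solve_ik(position, orientation): joint angles nearest the present ones, or None.
- arm.get_state(): the state.
- arm.get_image(name): name is "scene" or "top"; returns a dict with "image" (384x512x3 uint8, red, green, blue), "range_z" (384x512 float32, m along the optical axis (not along the pixel's ray), 0 where there is no reading), "camera_matrix" (3x3 intrinsics, pixels), "R" (3x3) and "t" (3): a world point X has camera coordinates R X + t. Camera axes: x right, y down, z forward; pixel columns grow to the right and rows downward; lengths in m; the calibration is good to about 2 mm. A picture is of the moment at which its call begins.
A pose or a line that the arm cannot do raises arm.MotionError and nothing moves.
- arm.close_job(): hands the job in; it is judged then, once.
The state is a dict: "t": time; "joint_positions": joint angles; "qd": joint speeds; "joint_efforts": joint torques, N m; "eef_pos": TCP position; "eef_rot": TCP orientation; "force": force on the tool from outside, world axes, zero at the start; "ft_torque": the same for the moment, N m; "finger_gap": finger opening in m; "gripper_force": force on a finger pad.
Only numpy, scipy, OpenCV 4.12 (cv2) and the standard library are available. Lean on these libraries where they do the work, as an engineer would, in place of code of your own. Each camera call takes 0.05 s, during which the arm holds its last target. There are 200 camera calls.

## Working session

There is one attempt and no reset: what is moved stays moved. The work goes in short steps, each a Python script; the robot and the scene stay as the last script left them, time stands still between calls to the robot, and variables do not carry over. Pictures are saved under pics/ and viewed, at most 10 in all, crops included, and the job is handed in when it is done.

```bash
ls; mkdir -p pics
python3 - <<'E'
from bench import arm
import cv2, numpy as np
for n in ("scene","top"):
    d=arm.get_image(n); np.savez(f"{n}.npz",**d)
    cv2.imwrite(f"pics/{n}0.png",cv2.resize(d["image"][:,:,::-1],(800,600)))
    print(n,d["camera_matrix"].tolist(),(-d["R"].T@d["t"]).round(3),d["R"].round(2).tolist())
print(arm.get_state())
E
```

```text
pics
scene [[466.7175402354576, 0.0, 265.2621923550043], [0.0, 466.7175402354576, 191.74023477142697], [0.0, 0.0, 1.0]] [0.122 0.287 0.864] [[-0.72, -0.7, 0.01], [-0.54, 0.54, -0.64], [0.44, -0.46, -0.77]]
top [[441.45944539374557, 0.0, 257.8685073315963], [0.0, 441.45944539374557, 197.19642450898758], [0.0, 0.0, 1.0]] [ 0.405 -0.166  1.321] [[0.0, -1.0, 0.02], [-0.99, -0.01, -0.15], [0.15, -0.02, -0.99]]
{'t': 0.1, 'joint_positions': array([-1.46175574e+00,  4.86882917e-02,  9.77242473e-02,  1.62198008e+00,
       -1.16013897e-05,  1.44301629e+00]), 'qd': array([ 0.00050204, -0.00337243,  0.00412444, -0.00156855,  0.00092285,
       -0.00155234]), 'joint_efforts': array([ 2.95606435e-03, -3.39851761e+01,  3.20935285e+01,  1.58676307e-02,
       -1.70077806e-04,  1.06007960e-06]), 'eef_pos': array([ 0.12310548, -0.5097928 ,  0.23021299]), 'eef_rot': array([-1.07390600e-03,  9.92997113e-01,  1.18133735e-01,  4.26155179e-06]), 'force': array([-0.01135083, -0.15909475,  0.96685765]), 'ft_torque': array([ 0.08191174,  0.00065886, -0.02544338]), 'gripper_force': 0.0, 'finger_gap': 0.08545297324855429}
```

View pics/scene0.png

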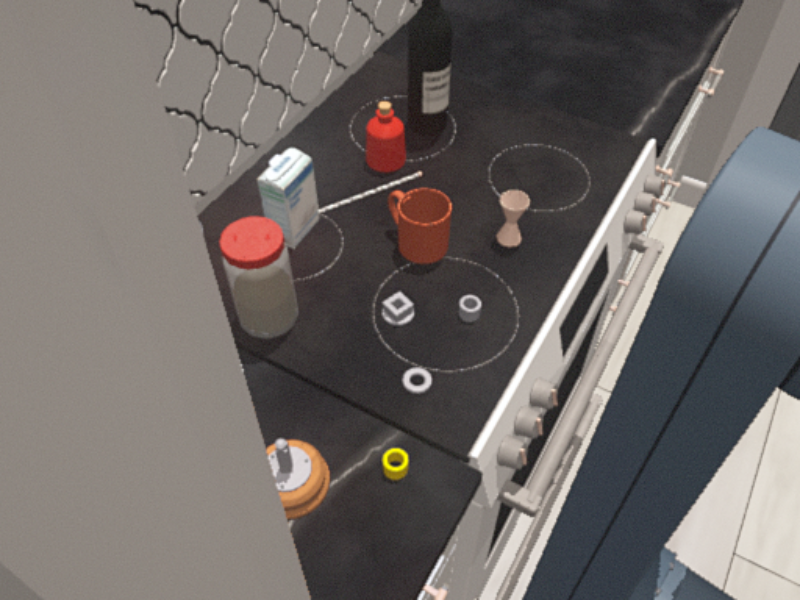

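View pics/top0.png

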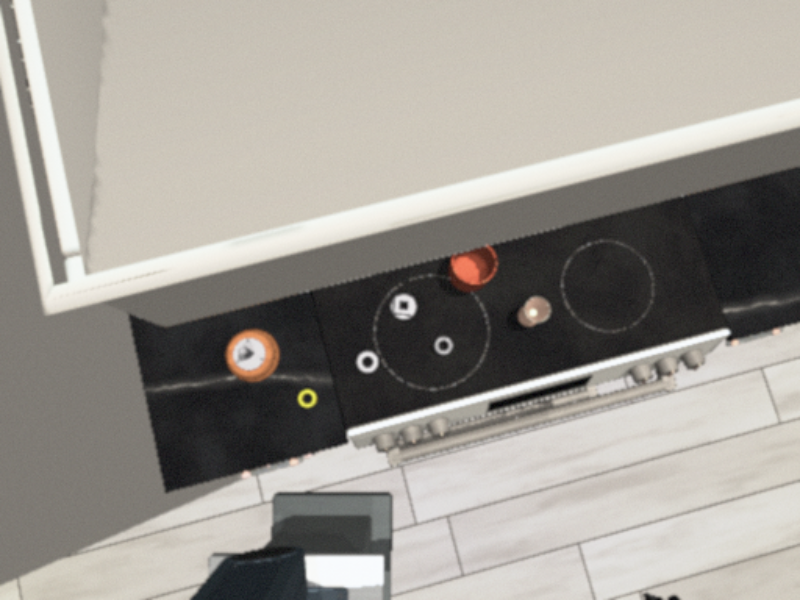

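The spacer candidates are the grey sleeve (scene 470,308; top 443,345) and the yellow ring (scene 396,463; top 307,398). The grey one fits: it is plain steel and on the cooktop. The washer is at scene (417,380), the bushing at (398,308), and the mill at (285,470), partly hidden by the cupboard. I'll measure these and make one enlarged crop to confirm.

```bash
cat > vis.py <<'E'
import numpy as np, cv2
def ray(d,uv,z):
    """pixels (N,2) -> world points on plane height z"""
    uv=np.atleast_2d(uv).astype(float); K,R,t=d["camera_matrix"],d["R"],d["t"]
    r=(R.T@np.linalg.inv(K)@np.c_[uv,np.ones(len(uv))].T).T; c=-R.T@t
    return c+r*((z-c[2])/r[:,2])[:,None]
def cloud(d):
    v,u=np.mgrid[:384,:512]; p=np.stack([u,v,np.ones_like(u)],-1)@np.linalg.inv(d["camera_matrix"]).T*d["range_z"][...,None]
    return (p-d["t"])@d["R"]
def bright(d,c,h,thr=110,sat=60):
    """mask of grey bright pixels in window, contours with holes"""
    u,v=c; hsv=cv2.cvtColor(d["image"],cv2.COLOR_RGB2HSV)
    m=np.zeros((384,512),np.uint8); w=np.s_[v-h:v+h,u-h:u+h]
    m[w]=((hsv[w][...,2]>thr)&(hsv[w][...,1]<sat))*255
    return m
E
python3 - <<'E'
import numpy as np,cv2
from vis import *
D={n:dict(np.load(n+".npz")) for n in("scene","top")}
W={"spacer":((301,197),(284,221),.034),"washer":((267,243),(235,232),.016),"bushing":((255,197),(258,196),.032)}
for k,(s,t,z) in W.items():
    for n,c in(("scene",s),("top",t)):
        d=D[n]; m=bright(d,c,14); cs,h=cv2.findContours(m,cv2.RETR_CCOMP,cv2.CHAIN_APPROX_NONE)
        P=cloud(d); q=P[m>0]; q=q[abs(q[:,2])<.1]
        out=[(cv2.contourArea(a),'hole' if hh[3]>=0 else 'out',ray(d,np.array([[cv2.moments(a)['m10'],cv2.moments(a)['m01']]])/max(cv2.moments(a)['m00'],1e-9),z)[0,:2].round(4).tolist()) for a,hh in zip(cs,h[0]) if cv2.contourArea(a)>4]
        print(k,n,out,'cloud z max',np.percentile(q[:,2],[10,90]).round(3),'mid',((q.min(0)+q.max(0))/2).round(4)[:2],np.ptp(q,0).round(3))
for n in D:
    d=D[n];P=cloud(d);hsv=cv2.cvtColor(d["image"],cv2.COLOR_RGB2HSV)
    m=(hsv[...,0]>8)&(hsv[...,0]<20)&(hsv[...,1]>120)&(P[...,0]<.35)&(abs(P[...,2])<.08)
    q=P[m];print(n,'wood',m.sum(),q.min(0).round(4),q.max(0).round(4))
    # points tall near mill
P=cloud(D["top"])
for c in((161,227),(158,226),(155,228),(150,227),(165,228)):print(c,P[c[1],c[0]].round(3))
for c in((300,20),(300,130),(130,180),(300,150),(120,200)):print('hood',c,P[c[1],c[0]].round(3))
P=cloud(D["scene"])
q=P[(abs(P[...,0]-P[301,183,0])<.03)&(abs(P[...,1]-P[301,183,1])<.03)&(P[...,2]>.06)&(P[...,2]<.13)];print('spindle pts',len(q),q.mean(0).round(4),q.max(0).round(4))
for n,c in(("jar",(162,155)),("mug",(271,140)),("jig",(328,128)),("yellow",(253,296)),("milk",(185,100))):print(n,P[c[1],c[0]].round(3))
a=D["scene"]["image"][170:340,150:320,::-1]; b=D["top"]["image"][175:265,140:310,::-1]
cv2.imwrite("pics/crop.png",np.vstack([cv2.resize(a[:100,50:],(600,500))[:,:],])) if 0 else None
A=cv2.resize(a,None,fx=3.4,fy=3.4,interpolation=cv2.INTER_CUBIC); cv2.imwrite("pics/crop.png",A)
E
```

```text
spacer scene [(116.0, 'out', [0.5336, -0.267]), (44.5, 'hole', [0.5334, -0.2673])] cloud z max [0.016 0.034] mid [ 0.5417 -0.2767] [0.046 0.05  0.03 ]
spacer top [(96.0, 'out', [0.536, -0.2677]), (37.5, 'hole', [0.5357, -0.2674])] cloud z max [0.007 0.037] mid [ 0.5377 -0.2692] [0.036 0.035 0.037]
washer scene [(223.5, 'out', [0.5037, -0.1246]), (62.5, 'hole', [0.5031, -0.1243])] cloud z max [0.009 0.017] mid [ 0.5168 -0.1335] [0.063 0.054 0.015]
washer top [(140.5, 'out', [0.5054, -0.1245]), (38.5, 'hole', [0.5052, -0.1245])] cloud z max [0.008 0.02 ] mid [ 0.5052 -0.1238] [0.039 0.039 0.022]
bushing scene [(56.0, 'out', [0.5895, -0.173]), (165.5, 'out', [0.6097, -0.1924]), (30.0, 'hole', [0.6104, -0.192])] cloud z max [0.011 0.033] mid [ 0.6261 -0.1884] [0.079 0.078 0.03 ]
bushing top [(192.0, 'out', [0.6094, -0.1931]), (27.0, 'hole', [0.6122, -0.1929])] cloud z max [0.007 0.034] mid [ 0.6128 -0.1933] [0.05  0.048 0.038]Traceback (most recent call last):
  File "<stdin>", line 14, in <module>
    return umr_minimum(a, axis, None, out, keepdims, initial, where)
ValueError: zero-size array to reduction operation minimum which has no identity
```

Run:
```python
import numpy as np,cv2
from vis import *
D={n:dict(np.load(n+".npz")) for n in("scene","top")}
for n in D:
    d=D[n];P=cloud(d);hsv=cv2.cvtColor(d["image"],cv2.COLOR_RGB2HSV)
    m=(hsv[...,0]>5)&(hsv[...,0]<22)&(hsv[...,1]>110)&(P[...,1]>.02)&(abs(P[...,2])<.08)
    m=cv2.morphologyEx(m.astype(np.uint8),cv2.MORPH_OPEN,np.ones((2,2)))>0
    q=P[m];print(n,'wood',m.sum(),q.min(0).round(4),q.max(0).round(4))
    if n=="top":
        cs,_=cv2.findContours(m.astype(np.uint8),cv2.RETR_EXTERNAL,cv2.CHAIN_APPROX_NONE);a=max(cs,key=cv2.contourArea)
        (c,r)=cv2.minEnclosingCircle(a);print(c,r,ray(d,c,.02),ray(d,cv2.fitEllipse(a)[0],.02))
P=cloud(D["top"])
for c in((161,227),(158,226),(155,228),(150,227),(165,228)):print(c,P[c[1],c[0]].round(3))
for c in((300,20),(300,115),(130,180),(300,145),(120,200)):print('hood',c,P[c[1],c[0]].round(3))
P=cloud(D["scene"])
print('nose px cloud',[P[v,181].round(3).tolist() for v in(282,284,290)])
for n,c in(("jar",(162,155)),("mug",(271,140)),("jig",(328,128)),("yellow",(253,296)),("milk",(185,100))):print(n,P[c[1],c[0]].round(3))
# bushing block edges: top-face contour minAreaRect in scene, mapped to plane
d=D["scene"];m=bright(d,(255,197),14);cs,h=cv2.findContours(m,cv2.RETR_CCOMP,cv2.CHAIN_APPROX_NONE)
for a,hh in zip(cs,h[0]):
    if cv2.contourArea(a)>20:
        w=ray(d,a[:,0],.032)[:,:2]; print('rect',hh[3],cv2.minAreaRect((w*1000).astype(np.float32)))
d=D["top"];m=bright(d,(258,196),14);cs,h=cv2.findContours(m,cv2.RETR_CCOMP,cv2.CHAIN_APPROX_NONE)
for a,hh in zip(cs,h[0]):
    if cv2.contourArea(a)>10:
        w=ray(d,a[:,0],.032)[:,:2]; print('rect top',hh[3],cv2.minAreaRect((w*1000).astype(np.float32)))
f=lambda im,u,v,h,s:cv2.resize(im[v-h:v+h,u-h:u+h,::-1],(s,s),interpolation=cv2.INTER_CUBIC)
s=D["scene"]["image"];t=D["top"]["image"]
cv2.imwrite("pics/crop.png",np.vstack([np.hstack([f(s,301,197,18,260),f(s,255,197,18,260),f(s,188,300,24,260)]),np.hstack([f(t,284,221,18,260),f(t,258,196,18,260),f(t,161,227,22,260)])]))
```

```text
scene wood 782 [ 0.1218  0.0396 -0.0031] [0.5556 0.2871 0.8638]
top wood 569 [ 0.4055 -0.1658 -0.0058] [0.5666 0.1357 1.3212]
(162.02865600585938, 227.70382690429688) 17.61124610900879 [[0.51449309 0.08867583 0.02      ]] [[0.51408046 0.08813819 0.02      ]]
(161, 227) [0.515 0.087 0.043]
(158, 226) [0.514 0.087 0.084]
(155, 228) [0.507 0.093 0.095]
(150, 227) [0.515 0.119 0.041]
(165, 228) [0.512 0.076 0.041]
hood (300, 20) [ 0.586 -0.203  1.017]
hood (300, 115) [ 0.54  -0.211  0.94 ]
hood (130, 180) [ 0.49  -0.047  0.885]
hood (300, 145) [ 0.536 -0.221  0.853]
hood (120, 200) [ 0.481 -0.014  0.804]
nose px cloud [[0.514, 0.09, 0.105], [0.511, 0.092, 0.105], [0.51, 0.096, 0.088]]
jar [ 0.734 -0.05   0.173]
mug [ 0.707 -0.35   0.03 ]
jig [ 0.606 -0.447  0.075]
yellow [ 0.44  -0.02   0.001]
milk [ 0.871 -0.219  0.14 ]
rect -1 ((592.6798706054688, -174.46185302734375), (45.6972541809082, 26.097412109375), 44.97047424316406)
rect -1 ((609.78173828125, -193.06655883789062), (34.876861572265625, 36.17795944213867), 83.30485534667969)
rect 3 ((610.4072265625, -192.05160522460938), (14.613423347473145, 17.00871467590332), 82.99335479736328)
rect top -1 ((610.419189453125, -192.8153839111328), (48.04878234863281, 46.51266098022461), 26.666418075561523)
rect top 0 ((611.9259643554688, -192.7786407470703), (16.819290161132812, 16.922983169555664), 45.6181640625)
```

View pics/crop.png

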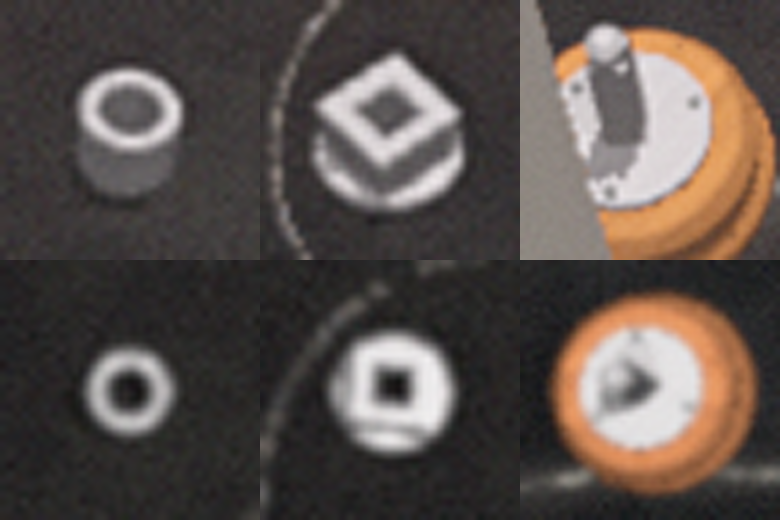

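The crop confirms the grey steel sleeve, the square bushing (flats at about −6.7°) and the spindle nose at scene px (180,283) and top px (155,225). Next I'll pick up the spacer.

```bash
cat > mv.py <<'E'
import numpy as np
from bench import arm
def q(a): return [0,np.cos(a/2),np.sin(a/2),0]   # tool down, fingers close along a-90deg
def st(msg=""):
    s=arm.get_state(); print(msg,"t%.2f"%s["t"],"p",s["eef_pos"].round(4),"F",s["force"].round(1),"M",s["ft_torque"].round(2),"gap %.4f gf %.0f"%(s["finger_gap"],s["gripper_force"]),"j6 %.2f"%s["joint_positions"][5]); return s
E
python3 - <<'E'
from mv import *; from vis import *
D={n:dict(np.load(n+".npz")) for n in("scene","top")}
print(ray(D["scene"],[180.2,283.4],.103),ray(D["top"],[154.7,225.3],.103))
p=[.5348,-.2674]
arm.movep(p+[.10],q(np.pi)); st("above")
arm.set_gripper(.055); arm.line_to(p+[.014],v=.12); st("down")
arm.set_gripper(0.02); st("grip")
arm.line_to(p+[.17],v=.25); st("up")
arm.movep([.514,.090,.17],q(np.pi)); st("over")
d=arm.get_image("scene"); np.savez("s1.npz",**d); e=arm.get_image("top")
cv2.imwrite("pics/s1.png",np.hstack([cv2.resize(d["image"][190:330,120:270,::-1],(450,420)),cv2.resize(e["image"][170:270,110:210,::-1],(350,350))[:350].copy() if 0 else cv2.resize(e["image"][170:270,115:198,::-1],(348,420))]))
E
```

```text
[[0.51418438 0.09181699 0.103     ]] [[0.51405186 0.0927712  0.103     ]]
above t1.90 p [ 0.5346 -0.2681  0.1003] F [0.3 0.  0.5] M [ 0.   -0.04  0.03] gap 0.0853 gf 0 j6 -0.58
down t3.17 p [ 0.5354 -0.2678  0.0149] F [-0.   0.1  0.3] M [-0.04  0.02  0.02] gap 0.0550 gf 0 j6 -0.58
grip t3.52 p [ 0.5361 -0.2682  0.0159] F [-0.1  0.1  4.5] M [ 0.09  0.06 -0.03] gap 0.0300 gf 59 j6 -0.58
up t4.30 p [ 0.534  -0.2669  0.168 ] F [ 0.1 -0.4 -0.2] M [ 0.   -0.02 -0.01] gap 0.0302 gf 59 j6 -0.58
over t5.64 p [0.5142 0.0891 0.1697] F [-0.6 -0.9 -0.3] M [ 0.03 -0.01 -0.03] gap 0.0303 gf 59 j6 0.04
```

View pics/s1.png

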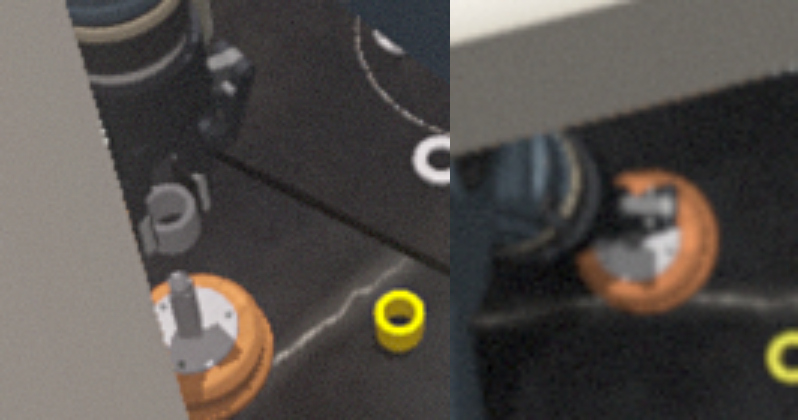

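The spacer is held upright, with its bore at about crop px (170,205), above the mill. I'll check its position against the nose in the same camera, then lower it by feel.

Run:
```python
from mv import *; from vis import *
d=dict(np.load("s1.npz")); print("bore",ray(d,[176.7,258.3],.188))
x,y=.514,.0915
arm.line_to([x,y,.118],v=.1); st()
c=arm.line_to([x,y,.075],v=.03,contact_N=5); st(c)
if not c: c=arm.line_to([x,y,.045],v=.03,contact_N=5); st(c)
```

```text
bore [[0.51129265 0.08793364 0.188     ]]
 t6.41 p [0.5142 0.0914 0.1182] F [ 0.3  0.2 -0.4] M [ 0.03 -0.03  0.01] gap 0.0296 gf 59 j6 0.05
True t7.17 p [0.5144 0.0914 0.0979] F [ 3.  -0.2 -4.2] M [-0.03 -0.87 -0.  ] gap 0.0302 gf 60 j6 0.05
```

Run:
```python
from mv import *
arm.line_to([.5144,.0914,.103],v=.05); st("bk")
x,y=.517,.0925
arm.line_to([x,y,.103],v=.03); st("shift")
c=arm.line_to([x,y,.046],v=.03,contact_N=5); st(c)
```

```text
bk t7.42 p [0.514  0.0914 0.1033] F [ 0.  -1.2 -0. ] M [-0.02 -0.06 -0.  ] gap 0.0305 gf 60 j6 0.05
shift t7.67 p [0.5168 0.0926 0.1029] F [ 0.3 -0.4  1. ] M [-0.01  0.02 -0.02] gap 0.0303 gf 60 j6 0.05
True t9.36 p [0.5169 0.0925 0.0479] F [-0.3 -0.1  5.8] M [ 0.01  0.03 -0.01] gap 0.0305 gf 60 j6 0.05
```

Run:
```python
from mv import *; from vis import *
arm.set_gripper(.06); st("rel"); x,y=arm.get_state()["eef_pos"][:2]
arm.line_to([.517,.0925,.15],v=.2); st("up")
p=[.505,-.1245]
arm.movep(p+[.06],q(np.pi)); s1=arm.get_image("scene"); np.savez("s2.npz",**s1)
arm.set_gripper(.052); 
c=arm.line_to(p+[-.005],v=.03,contact_N=3); s=st(c)
z=s["eef_pos"][2]+.0015
arm.line_to(p+[z],v=.02); arm.set_gripper(.03); st("grip")
arm.line_to(p+[.17],v=.2); st("up")
arm.movep([.514,.09,.16],q(np.pi)); st("over")
d=arm.get_image("scene"); np.savez("s3.npz",**d); 
cv2.imwrite("pics/s3.png",np.hstack([cv2.resize(s1["image"][220:350,140:270,::-1],(400,400)),cv2.resize(d["image"][220:350,140:270,::-1],(400,400))]))
```

```text
rel t9.76 p [0.515  0.0924 0.0458] F [-1.3  0.6  0.3] M [ 0.   -0.04  0.  ] gap 0.0601 gf 0 j6 0.05
up t10.43 p [0.5166 0.0925 0.1491] F [-0.6 -1.2  0.1] M [ 0.01 -0.03 -0.04] gap 0.0602 gf 0 j6 0.05
True t13.29 p [ 0.5049 -0.1244  0.0047] F [-0.6  0.5  3.5] M [-0.03  0.07 -0.03] gap 0.0520 gf 2 j6 -0.37
grip t13.88 p [ 0.5056 -0.1249  0.0071] F [-0.6 -1.   5.6] M [-0.09  0.18 -0.02] gap 0.0370 gf 60 j6 -0.37
up t14.85 p [ 0.5041 -0.1241  0.1682] F [-0.9  0.1 -0.8] M [ 0.   -0.06  0.02] gap 0.0366 gf 60 j6 -0.37
over t15.72 p [0.5137 0.0892 0.1592] F [-0.7 -0.9 -1.1] M [-0.01 -0.    0.04] gap 0.0365 gf 60 j6 0.04
```

View pics/s3.png

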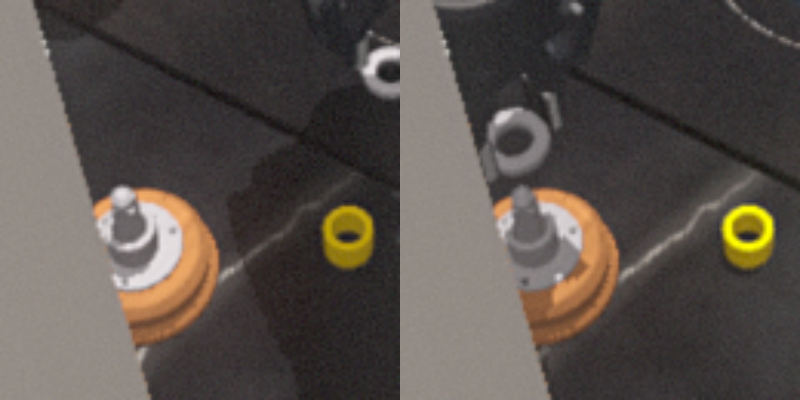

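The spacer sits on the seat plate. The washer is held with its hole at scene px (177.4,264.9). I'll align the hole with the nose and lower it.

Run:
```python
from mv import *; from vis import *
d=dict(np.load("s3.npz")); w=ray(d,[177.4,264.9],.168)[0]; n=ray(d,[180.1,283],.102)[0]
print(w,n); 
x,y=.5168,.0925   # spacer's good offset
print("vision target",np.array([.5137,.0892])+n[:2]-w[:2])
arm.line_to([x,y,.112],v=.1); st()
c=arm.line_to([x,y,.063],v=.03,contact_N=5); st(c)
```

```text
[0.51167934 0.08946372 0.168     ] [0.51546505 0.09117261 0.102     ]
vision target [0.51748571 0.09090889]
 t16.40 p [0.5169 0.0921 0.1121] F [-0.5  1.6  0.3] M [ 0.01 -0.   -0.02] gap 0.0370 gf 60 j6 0.05
True t17.84 p [0.5167 0.0925 0.0651] F [-0.2 -0.9  4.7] M [0.01 0.09 0.03] gap 0.0370 gf 60 j6 0.05
```

Run:
```python
from mv import *; from vis import *
arm.set_gripper(.065); arm.line_to([.5168,.0925,.15],v=.2); st("up")
a=np.pi-.117; p=[.611,-.1927]
arm.movep(p+[.08],q(a)); s1=arm.get_image("scene"); np.savez("s4.npz",**s1)
arm.set_gripper(.048); c=arm.line_to(p+[.0155],v=.05,contact_N=4); st(c)
arm.set_gripper(.02); st("grip")
arm.line_to(p+[.18],v=.2); st("up")
arm.movep([.5168,.0925,.16],q(a)); st("over")
d=arm.get_image("scene"); np.savez("s5.npz",**d); 
cv2.imwrite("pics/s5.png",np.hstack([cv2.resize(s1["image"][250:330,150:230,::-1],(400,400),interpolation=cv2.INTER_CUBIC),cv2.resize(d["image"][240:320,145:225,::-1],(400,400),interpolation=cv2.INTER_CUBIC)]))
```

```text
up t18.81 p [0.5166 0.0925 0.1494] F [-0.1  1.2 -0.8] M [ 0.02  0.02 -0.  ] gap 0.0648 gf 0 j6 0.05
False t21.78 p [ 0.6114 -0.1929  0.0161] F [-0.1  0.5  0.2] M [ 0.05  0.03 -0.  ] gap 0.0481 gf 0 j6 -0.29
grip t22.07 p [ 0.6116 -0.193   0.0164] F [ 0.  -0.1  2.9] M [-0.04 -0.02 -0.04] gap 0.0305 gf 63 j6 -0.29
up t23.04 p [ 0.6102 -0.1923  0.1781] F [-0.2  0.2 -0.9] M [-0.01 -0.01 -0.  ] gap 0.0305 gf 62 j6 -0.29
over t24.19 p [0.5175 0.0916 0.16  ] F [-0.1 -0.4 -0.5] M [-0.04  0.02 -0.01] gap 0.0303 gf 62 j6 0.17
```

View pics/s5.png

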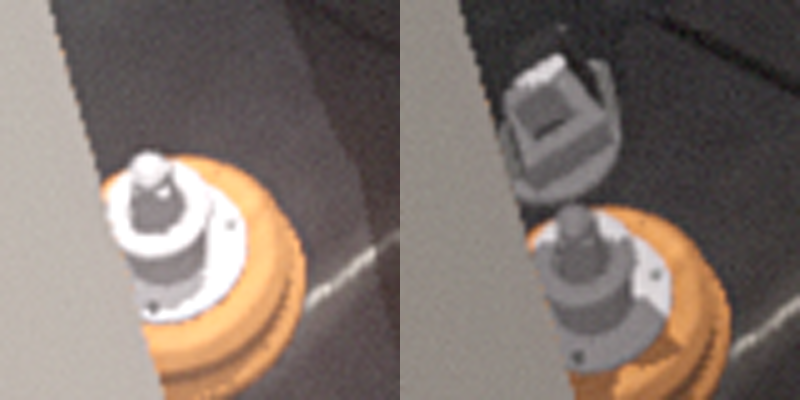

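Spacer and washer are stacked on the spindle. The bushing is held level, with its hole at about scene px (174.6,261.6) and the nose at (179.6,282.6). I'll rest it lightly on top.

Run:
```python
from mv import *; from vis import *
d=dict(np.load("s5.npz")); w=ray(d,[174.6,261.6],.1756)[0]; n=ray(d,[179.6,282.8],.103)[0]
print(w,n,"vision target",np.array([.5175,.0916])+n[:2]-w[:2])
a=np.pi-.117;x,y=.517,.0922
arm.line_to([x,y,.118],v=.1); st()
c=arm.line_to([x,y,.0995],v=.02,contact_N=3); st(c)
```

```text
[0.51584764 0.09089695 0.1756    ] [0.51591014 0.09181078 0.103     ] vision target [0.5175625  0.09251383]
 t24.81 p [0.517  0.0918 0.1178] F [-0.   0.3 -1.3] M [-0.    0.01 -0.09] gap 0.0307 gf 62 j6 0.17
True t25.60 p [0.5167 0.0921 0.1009] F [ 0.4 -0.7  3.2] M [ 0.   -0.01 -0.06] gap 0.0309 gf 63 j6 0.17
```

Run:
```python
from mv import *
a0=np.pi-.117;x,y=.517,.0922
for k in range(0,11):
    a=a0+np.radians(9+7*k)
    arm.line_to([x,y,.1025],v=.03 if k else .02,orientation=q(a))
    c=arm.line_to([x,y,.096],v=.025,contact_N=4); s=st((k,c))
    if not c or s["eef_pos"][2]<.098: break
```

```text
(0, True) t26.12 p [0.5169 0.0922 0.1009] F [-0.8 -0.1  2.8] M [-0.05  0.1   0.05] gap 0.0304 gf 63 j6 0.01
(1, True) t26.61 p [0.5169 0.0922 0.1009] F [-0.7  0.7  4. ] M [0.01 0.16 0.03] gap 0.0303 gf 63 j6 -0.11
(2, True) t27.09 p [0.5169 0.0922 0.1008] F [0.4 0.1 4.2] M [-0.02  0.13 -0.01] gap 0.0306 gf 63 j6 -0.23
(3, True) t27.57 p [0.5169 0.0922 0.1006] F [-1.9 -0.6  4.1] M [-0.05  0.09 -0.01] gap 0.0309 gf 63 j6 -0.36
(4, True) t28.06 p [0.5167 0.0922 0.0998] F [1.1 0.5 0.6] M [ 0.03 -0.18 -0.05] gap 0.0307 gf 63 j6 -0.48
(5, False) t28.74 p [0.5165 0.0922 0.0953] F [-1.1 -0.2 -1.6] M [-0.03  0.07 -0.03] gap 0.0305 gf 62 j6 -0.60
```

It dropped over at about +44°. Lowering it home.

Run:
```python
from mv import *
x,y=.517,.0922
c=arm.line_to([x,y,.080],v=.025,contact_N=6); st(c)
```

```text
True t29.29 p [0.5166 0.092  0.0823] F [-0.8 -0.2  3.8] M [0.03 0.03 0.03] gap 0.0307 gf 63 j6 -0.60
```

It's at the predicted home height (0.0824). I'll release, clear away and check.

Run:
```python
from mv import *; from vis import *
arm.set_gripper(.06); st("rel"); p=arm.get_state()["eef_pos"]
arm.line_to([.517,.0922,.17],v=.15); arm.movep([.40,-.25,.25],q(np.pi)); st()
d=arm.get_image("scene"); e=arm.get_image("top"); P=cloud(d)
r=P[(abs(P[...,0]-.516)<.03)&(abs(P[...,1]-.092)<.03)&(P[...,2]>.085)]; print("z hist",np.histogram(r[:,2],bins=np.arange(.084,.12,.003)))
cv2.imwrite("pics/end.png",np.hstack([cv2.resize(d["image"][60:340,100:360,::-1],(520,560)),cv2.resize(e["image"][200:250,135:185,::-1],(275,275),interpolation=cv2.INTER_CUBIC).repeat(1,0) if 0 else cv2.copyMakeBorder(cv2.resize(e["image"][200:250,135:185,::-1],(275,275),interpolation=cv2.INTER_CUBIC),0,285,0,0,cv2.BORDER_CONSTANT)]))
```

```text
rel t29.68 p [0.5145 0.0917 0.0804] F [0.3 0.1 0. ] M [-0.   -0.01  0.03] gap 0.0600 gf 0 j6 -0.60
 t31.81 p [ 0.4002 -0.2492  0.2494] F [ 0.7  1.2 -0.7] M [-0.04 -0.04  0.  ] gap 0.0604 gf 0 j6 -0.70
z hist (array([ 11,  20,  17,  51, 170,  44,  22,   2,   0,   0,   0]), array([0.084, 0.087, 0.09 , 0.093, 0.096, 0.099, 0.102, 0.105, 0.108,
       0.111, 0.114, 0.117]))
```

View pics/end.png

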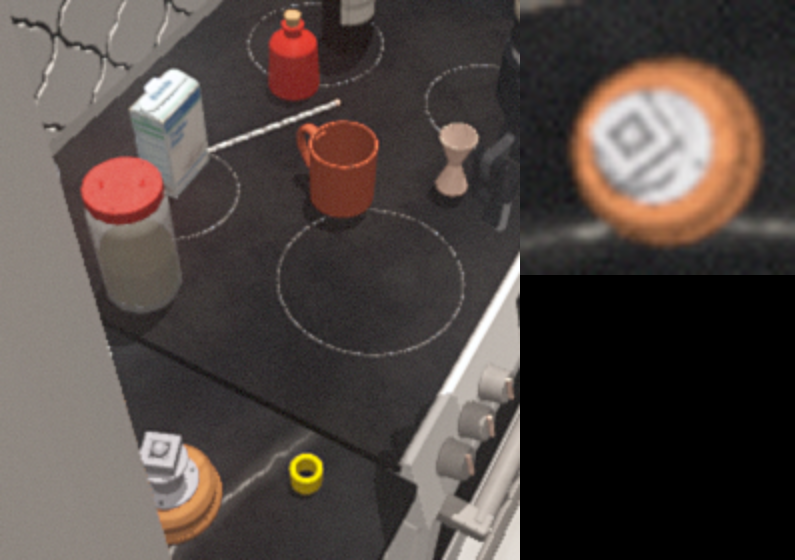

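The bushing sits level on the stack at crop px (165,450). Its top is at about z 0.098, as expected, and the pepper jar, mug and jigger haven't moved.

```bash
python3 -c "
from bench import arm
print(arm.close_job())"
```

```text
the job is handed in; nothing more can be done
None
```

The mill is back together and handed in at about 32 s: spacer, washer and bushing are each home on the spindle, the gripper has let go, and the pepper jar, mug and jigger are where they stood.

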